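Assemble the two-tier cane stand

ROBOT

A 7-joint arm with a two-finger parallel gripper is mounted at the origin on the work surface. World frame = base frame: x ahead of the robot, y to its left, z up, the work surface at z = 0. Lengths are in mm, angles in rad, forces in N, time in s.
With the tool pointing down it reaches from about 425 to 875 mm from the base axis. Payload 8.4 kg.
Tool frame: the origin (TCP) lies on the centre line of the jaws, within the pads' length; the fingertips stand tip_reach ahead of it and the grasp point (between the pads) lies 2 mm behind it (tip_reach is the distance from the TCP to the fingertips, in mm); z points along the fingers, y is the direction in which the jaws open and shut (so a half turn about z gives the same grasp; the last joint's range is limited). The gripper opens to 85 mm and grips with 20 to 120 N. Pads are 22 mm wide; open, the fingers measure 114 mm over their backs; the gripper's body (76 mm by 85 mm) begins 54 mm behind the grasp point. The pads swing forward as they close: fully open they stand 13 mm farther back than shut.
Start: joints at [1.016, 0.333, 0.04, 1.465, -0.013, 1.343, -0.059], TCP at [286.092, -583.623, 248.308] pointing down, gripper open.
Joint ranges: [-2.58, 2.58], [-0.38, 2.09], [-1.3, 1.39], [0.25, 2.4], [-1.5, 4.64], [0.08, 2.09], [-2.65, 2.65]. Speed limits (rad/s): [2.22, 2.22, 2.79, 2.79, 3.14, 3.14, 3.14].

INTERFACE

Orientations are given as a 3x3 rotation matrix whose columns are the frame's x, y, z axes.
In Python, from bench import sense, read_camera, finish_job, tip_reach gives the robot as it stands.
- The arm moves only by the shell command python3 -m inch 'ROWS' [FORCE]. ROWS is a JSON object of lists of equal length, an entry for each row: "travel": the shift along the tool's x, y, z in cm, a list of three; "twist": the turn about the tool's z in rad; "hand": the opening, from -1 (shut) to 1 (fully open). In form: {"travel": [[dx, dy, dz], ...], "twist": [twist, ...], "hand": [hand, ...]}. A call has 1 to 5 rows; each row is the pose to reach, as a shift and turn from the pose commanded when the call began, along the tool's axes at that moment; what a row does not reach only later rows make up. A row lasts 1/8 s, in which the tool goes at most 62.5 mm and 10.7 degrees, less where a joint would pass 70% of its speed; a pose out of reach is approached as far as the arm can. A call with a gripper value outside its range is refused whole. The fingers move at their own pace and stop on an object; FORCE is the grip in N (left out, the last holds). Time passes only in rows, so rows that repeat a pose let the fingers close. It gives the time, the measured TCP pose, the force and the opening at its end, in the units of the state.
- sense(): the state, without advancing time (a new reading comes with each control period).
- read_camera(name): name is "scene" or "top"; returns a dict with "image" (384x512x3 uint8, blue, green, red), "camera_matrix" (3x3 intrinsics, pixels), "k1" (the pictures are not rectified: a ray, as slopes to the right and down, at radius r is drawn at 1 + k1 r^2 times it, then the intrinsics apply), "cam_to_world" (4x4, takes a point from camera to world coordinates). Camera axes: x right, y down, z forward; pixel columns grow to the right and rows downward; lengths in mm; the calibration is good to about 2 mm. A picture is of the moment at which its call begins. There is no depth.
- finish_job(): hands the job in, once; it reports no verdict.
The state is a dict: "t": time; "joint_positions": joint angles; "qd": joint speeds; "joint_torque": joint torques, N m; "eef_pos": TCP position; "tool_rot": TCP orientation; "ft_force": force on the tool from outside, world axes, zero at the start; "moment": the same for the moment, N m; "finger_gap": finger opening in mm.
Only numpy, scipy, OpenCV 4.12 (cv2) and the standard library are available. Lean on these libraries where they do the work, as an engineer would, in place of code of your own. Each camera call takes 0.05 s, during which the arm holds its last target. There are 200 camera calls.

TASK

Put the two-tier cane stand together on its round wooden base, piece by piece from the bottom up: the long bamboo stem on the base, then the large tray, then the short stem, then the small tray on top. Each piece must sit fully home over the peg of the one below, so that the finished stand is upright and stands on its own. Leave the glue jar, pliers, screwdriver, tape measure and bamboo ring where they are.

Things in the scene. Friction and masses are not known exactly. Their poses are not given: they have to be found in the camera images.
- base_top (a point): The base of the stand: a flat round wooden disc bound with a cane hoop, 131 mm across and 18 mm thick, fixed to the bench, with nothing standing on it but a round wooden peg, 17 mm thick at the root, tapering to 6 mm, 14 mm tall, in its centre. The point is the middle of the disc's top face, at the peg's root (18 mm above the bench). z up.
- long_stem_mid (a point): The long stem: a piece of pale bamboo standing upright, 42 mm in diameter, 60 mm tall without its peg, weighing about 0.1 kg; on top a round wooden peg, 17 mm thick at the root, tapering to 6 mm, 14 mm tall; a loose socket for such a peg beneath, 22 mm wide, 16 mm deep. The point is on its axis half-way up, 30 mm above its underside. z up along the axis.
- short_stem_mid (a point): The short stem: a stouter piece of pale bamboo standing upright, 52 mm in diameter, 40 mm tall without its peg, weighing about 0.09 kg; on top the same 14 mm tapered peg, underneath the same socket. The point is on its axis half-way up, 20 mm above its underside. z up along the axis.
- large_tray_hub (a point): The large tray: a coiled-cane disc 120 mm across (12 to 18 mm above its underside) on a wooden foot 46 mm across; above it a round wooden hub to hold it by, 36 mm in diameter, top 42 mm above the underside; on the hub a round wooden peg, 17 mm thick at the root, tapering to 6 mm, 14 mm tall; a loose socket for such a peg beneath, 22 mm wide, 16 mm deep. About 0.17 kg. The point: on the axis, 30 mm above the underside, mid-hub. z up.
- small_tray_hub (a point): The small tray: like the large one, but its cane disc is 84 mm across and its hub (36 mm in diameter, top 46 mm above the underside, upper 4 mm bevelled) has no peg. Same foot and socket; disc again 12 to 18 mm above the underside. About 0.11 kg. The point: on the axis, 30 mm above the underside. z up.
- glue_jar_mid (a point): Bystander: a white jar with a grey cap, 58 mm across, 84 mm tall, standing on the bench. The point is half-way up on its axis.
- pliers_mid (a point): Bystander: pliers with red handles, 150 mm long, about 45 mm wide and 16 mm high, lying flat. The point is at their middle; x along them towards the jaws.
- screwdriver_mid (a point): Bystander: a screwdriver with an orange handle, 170 mm long, up to 30 mm wide, lying flat. The point is near its middle; x along it towards the tip.
- tape_case_mid (a point): Bystander: a yellow tape-measure case, 62 by 52 mm and 30 mm high, lying flat. The point is its centre.
- bamboo_ring_mid (a point): Bystander: an open ring cut from bamboo, 56 mm across, 20 mm high, hollow right through, lying flat. The point is its centre, half-way up.
Mind the look-alikes: they are no part of the job. Leave any black or purple look-alike of the part that bears large_tray_hub alone. Leave any turquoise look-alike of the part that bears short_stem_mid alone.

How it is judged:
By the outcome, as a careful person would: the job done as asked, in the order asked, and still so for the second after the job is handed in, with the robot touching nothing.
It also fails if it takes over 120 s, if anything falls off the work surface, if the arm or the gripper's body presses on something with over 40 N, if the wrist force passes 120 N, or if a joint passes its speed limit or range.

## Working session

There is one attempt and no reset: what is moved stays moved. The work goes in short steps, Python scripts to look and compute and a shell command to move; the robot and the scene stay as the last step left them, time stands still between calls to the robot, and variables do not carry over. Pictures are saved under pics/ and viewed, about 12 in all and at most 16, crops included, and the job is handed in when it is done.

```bash
mkdir -p pics; ls; python3 - <<'E'
from bench import *
import cv2
s=sense()
print(s['eef_pos'],s['tool_rot'],s['finger_gap'],s['ft_force'],tip_reach() if callable(tip_reach) else tip_reach)
for n in ('scene','top'):
    c=read_camera(n); print(n,c['camera_matrix'],c['k1'],c['cam_to_world'])
    cv2.imwrite(f'pics/{n}0.png',cv2.resize(c['image'],(800,600),interpolation=cv2.INTER_CUBIC))
E
```

```text
pics
[ 285.91257132 -583.23374094  247.4099093 ] [[ 8.97879395e-01  4.40240711e-01 -8.41891608e-04]
 [ 4.40241501e-01 -8.97878217e-01  1.45903094e-03]
 [-1.13591318e-04 -1.68066944e-03 -9.99998581e-01]] 85.26777396608321 [ 0.42921818 -0.27410656 -0.52228548] 17.0
scene [[417.13574248   0.         261.76075646]
 [  0.         417.13574248 194.73977916]
 [  0.           0.           1.        ]] -0.10193390764693627 [[ 3.60587667e-01  6.26221887e-01 -6.91247193e-01  1.14522257e+03]
 [ 9.32708463e-01 -2.46546783e-01  2.63191198e-01 -2.65908859e+02]
 [-5.60868332e-03 -7.39635607e-01 -6.72984183e-01  7.42295341e+02]
 [ 0.00000000e+00  0.00000000e+00  0.00000000e+00  1.00000000e+00]]
top [[413.70751624   0.         259.03014683]
 [  0.         413.70751624 188.32509028]
 [  0.           0.           1.        ]] -0.02493073856052445 [[ 6.49587141e-04 -9.82652315e-01  1.85456211e-01  2.41441286e+02]
 [-9.99957943e-01  1.05830901e-03  9.11001907e-03 -1.35944872e+00]
 [-9.14825130e-03 -1.85454329e-01 -9.82610300e-01  1.14341810e+03]
 [ 0.00000000e+00  0.00000000e+00  0.00000000e+00  1.00000000e+00]]
```

View pics/scene0.png

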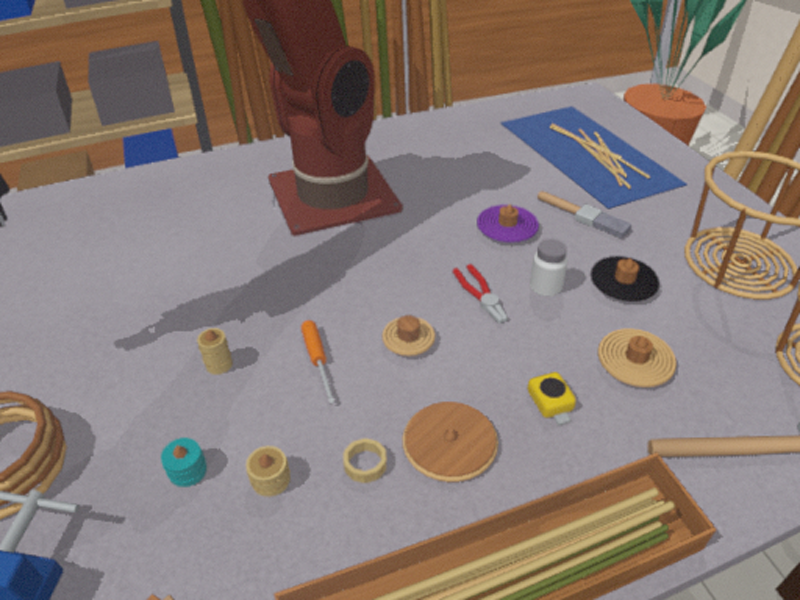

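View pics/top0.png

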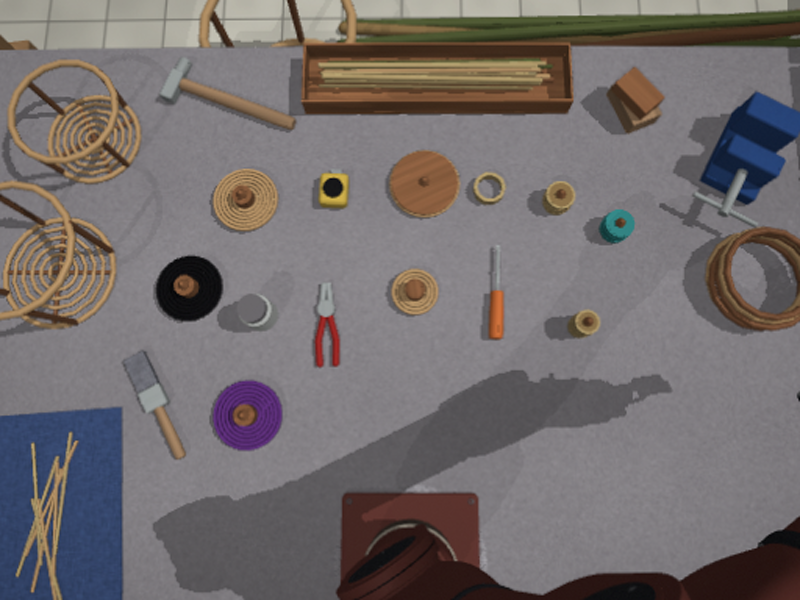

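The top view shows:
- the cane large tray at (245,199), with black (189,287) and purple (246,414) look-alikes
- the bamboo short stem at (560,196), with a turquoise look-alike at (618,225)
- the long stem at (587,322), small tray at (415,291) and base at (424,183)

The scene view agrees. The plain cane tray and the pale bamboo stem match the descriptions, so I'll confirm them in enlarged crops.

```bash
python3 - <<'E'
from bench import *
import cv2, numpy as np
P={'top':[(271,117),(376,206),(358,125),(157,127),(266,186)],'scene':[(288,282),(138,226),(171,302),(408,229),(261,216)]}
for n in P:
    im=read_camera(n)['image']; cv2.imwrite(f'pics/raw_{n}.png',im); tiles=[]
    for (u,v) in P[n]:
        h=22; t=cv2.resize(im[v-h:v+h,u-h:u+h],(264,264),interpolation=cv2.INTER_CUBIC)
        for k in range(0,44,10):
            x=int((k+0.5)*6); cv2.putText(t,str(u-h+k),(x-8,10),0,0.33,(0,0,255)); cv2.line(t,(x,12),(x,18),(0,0,255))
            cv2.putText(t,str(v-h+k),(0,x+4),0,0.33,(0,0,255)); cv2.line(t,(22,x),(28,x),(0,0,255))
        tiles.append(t)
    tiles.append(tiles[0]*0)
    cv2.imwrite(f'pics/crop_{n}.png',np.vstack([np.hstack(tiles[:3]),np.hstack(tiles[3:])]))
E
```

```text
(no output)
```

View pics/crop_top.png

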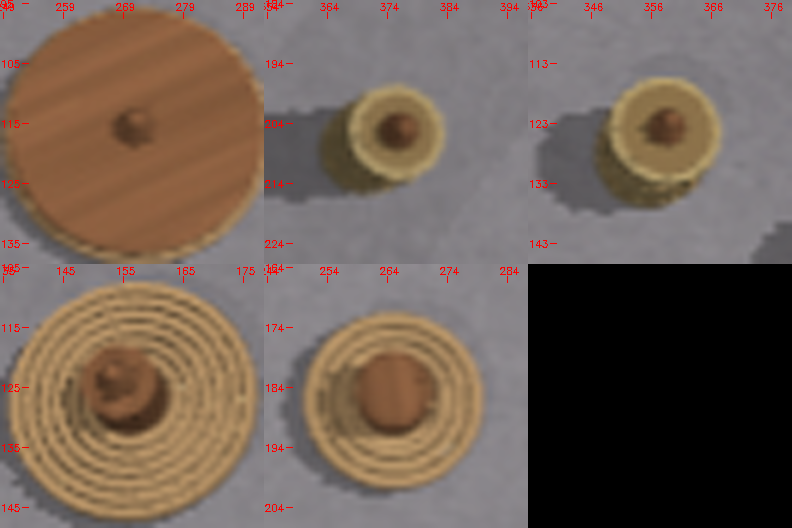

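View pics/crop_scene.png

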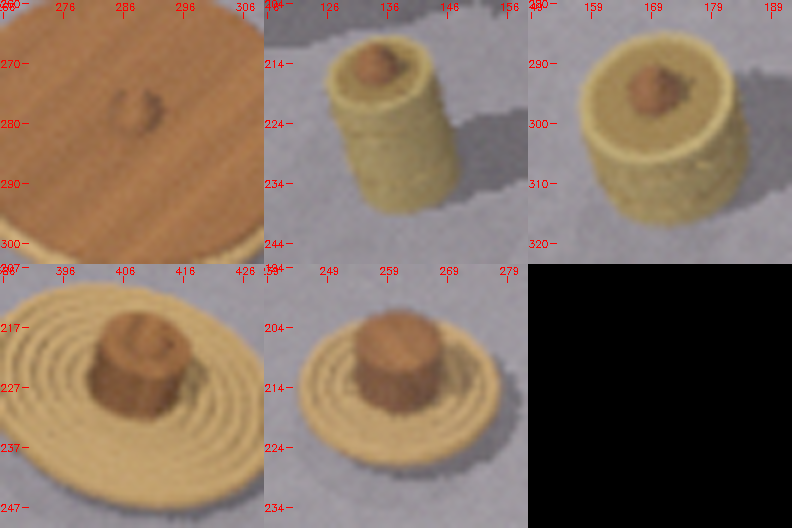

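The crops confirm the choice: plain cane trays and plain bamboo stems, and the large tray's hub carries a peg. Rim and hub-top centres in raw pixels:

| Part | Top view | Scene view |
|---|---|---|
| Long stem | (375.5,205.8) | (134.7,215.7) |
| Short stem | (358.3,124.2) | (170.2,295.9) |
| Large tray hub | (154.5,124.3) | (409.6,219.8) |
| Small tray hub | (265.4,183.8) | (261.1,206.3) |

For the base I'll fit the disc by colour.

```bash
cat > h.py <<'E'
from bench import *
import cv2, numpy as np
from scipy.optimize import least_squares
C={}
def cam(n):
    if n not in C: C[n]=read_camera(n)
    return C[n]
def ray(n,uv):
    c=cam(n); K=c['camera_matrix']; T=c['cam_to_world']
    p=cv2.undistortPoints(np.float64(uv).reshape(-1,1,2),K,np.array([c['k1'],0,0,0,0.]))[:,0]
    return T[:3,3], np.c_[p,np.ones(len(p))]@T[:3,:3].T
def plane(n,uv,z):
    o,d=ray(n,uv); return (o+d*((z-o[2])/d[:,2])[:,None])[:,:2]
def tri(a,b):
    (o1,d1),(o2,d2)=ray('top',[a]),ray('scene',[b]); d1=d1[0]/np.linalg.norm(d1);d2=d2[0]/np.linalg.norm(d2)
    s=np.linalg.lstsq(np.c_[d1,-d2],o2-o1,rcond=None)[0]
    p,q=o1+s[0]*d1,o2+s[1]*d2; return (p+q)/2,np.linalg.norm(p-q)
def proj(n,P):
    c=cam(n); M=np.linalg.inv(c['cam_to_world'])
    return cv2.projectPoints(np.float64(P).reshape(-1,3),cv2.Rodrigues(M[:3,:3])[0],M[:3,3],c['camera_matrix'],np.array([c['k1'],0,0,0,0.]))[0][:,0]
E
python3 - <<'E'
from h import *
np.set_printoptions(precision=1,suppress=True)
R={'long':((375.5,205.75),(134.7,215.7),60),'short':((358.3,124.2),(170.2,295.9),40),'large':((154.5,124.3),(409.6,219.8),42),'small':((265.4,183.8),(261.1,206.3),46)}
for k,(a,b,z) in R.items(): print(k,*tri(a,b),plane('top',[a],z),plane('scene',[b],z))
for k,a,z in (('large',(156.5,127.3),17),('small',(265.1,186.3),17)): print('disc',k,plane('top',[a],z))
cs={}
for n,s in (('top',(275,125)),('scene',(280,290))):
    im=cv2.GaussianBlur(cam(n)['image'],(3,3),0); m=np.zeros((386,514),np.uint8)
    cv2.floodFill(im,m,s,0,(12,)*3,(12,)*3,4|(255<<8)|cv2.FLOODFILL_MASK_ONLY|cv2.FLOODFILL_FIXED_RANGE)
    m=cv2.morphologyEx(m[1:-1,1:-1],cv2.MORPH_CLOSE,np.ones((9,9)))
    c=max(cv2.findContours(m,0,1)[0],key=cv2.contourArea); h=cv2.convexHull(c)
    (u,v),ax,_=cv2.fitEllipse(h); cs[n]=(u,v)
    w=plane(n,h[:,0],18)
    f=least_squares(lambda p:np.hypot(*(w-p[:2]).T)-p[2],[*w.mean(0),60])
    print('base',n,(u,v),ax,f.x,np.abs(f.fun).max())
print('base tri',*tri(cs['top'],cs['scene']))
E
```

```text
long [ 399.3 -300.7   55.9] 0.7613979785037688 [[ 398.7 -299.1]] [[ 403.6 -300.8]]
short [ 633.4 -269.6   35.5] 0.15418909175655013 [[ 631.8 -268.5]] [[ 636.7 -269.5]]
large [633.7 303.4  38.9] 0.9118331814747174 [[632.3 302.1]] [[636.  301.4]]
small [462.3  -8.1  40.2] 0.6201664081534286 [[461.   -8.4]] [[468. -10.]]
disc large [[632.2 302.8]]
disc small [[459.7  -7.7]]
base top (271.31842041015625, 116.7402114868164) (40.27070999145508, 41.84320068359375) [663.  -25.9  60.3] 2.8900092248534364
base scene (288.2172546386719, 281.0402526855469) (46.17517852783203, 58.00678634643555) [671.4 -27.3  60.3] 1.9857600319225739
base tri [666.8 -25.5   7.1] 1.585580113740933
```

Positions, averaging the two views: long (401,-300), short (634,-269), large (634,302), small (464,-9), base about (667,-27). First I'll square the tool to the world axes and go above the long stem.

```bash
python3 -m inch '{"travel":[[5,-4.5,1.5],[10,-9,3.5],[15,-13.5,5.5],[19.5,-17.5,7],[22.8,-20.4,8]],"twist":[0.1,0.2,0.3,0.4,0.456],"hand":[1,1,1,1,1]}' 40; python3 -m inch '{"travel":[[0,0,0],[0,0,0]],"twist":[0,0],"hand":[1,1]}'; python3 -c "
from bench import *
s=sense();print(s['tool_rot'],s['joint_positions'])"
```

```text
t: 0.92
eef_pos: [400.1, -301.7, 168.9]
tool_rot: [[1.0, -0.003, 0.0], [-0.003, -1.0, -0.0], [0.0, 0.0, -1.0]]
ft_force: [0.7, -0.3, -0.1]
finger_gap: 85.1
t: 1.18
eef_pos: [399.5, -304.1, 169.5]
tool_rot: [[1.0, 0.0, 0.0], [0.0, -1.0, -0.001], [0.0, 0.001, -1.0]]
ft_force: [-0.9, -1.2, 0.9]
finger_gap: 85.6
[[ 9.99999922e-01  3.84416153e-04  8.51587391e-05]
 [ 3.84466270e-04 -9.99999752e-01 -5.89276035e-04]
 [ 8.49321908e-05  5.89308730e-04 -9.99999823e-01]] [ 0.66603612  0.09963012 -0.11047833  1.91546124  0.0126489   1.12675234
 -1.01974049]
```

```bash
python3 -m inch '{"travel":[[0.15,-0.35,3],[0.15,-0.35,6.5],[0.15,-0.35,10],[0.15,-0.35,12.5],[0.15,-0.35,13.7]],"twist":[0,0,0,0,0],"hand":[1,1,1,1,1]}'; python3 -m inch '{"travel":[[0,0,0],[0,0,0],[0,0,0],[0,0,0],[0,0,0]],"twist":[0,0,0,0,0],"hand":[1,-1,-1,-1,-1]}'; python3 - <<'E'
from h import *
t=[cv2.resize(cam(n)['image'][v-40:v+40,u-50:u+50],(400,320),interpolation=cv2.INTER_CUBIC) for n,u,v in(('top',376,200),('scene',138,220))]
cv2.imwrite('pics/g1.png',np.hstack(t))
E
```

```text
t: 1.8
eef_pos: [399.9, -301.4, 31.1]
tool_rot: [[1.0, -0.003, -0.001], [-0.003, -1.0, 0.0], [-0.001, -0.0, -1.0]]
ft_force: [0.2, 0.4, -0.4]
finger_gap: 86.0
t: 2.42
eef_pos: [401.6, -300.4, 33.2]
tool_rot: [[1.0, -0.0, 0.001], [-0.0, -1.0, -0.001], [0.001, 0.001, -1.0]]
ft_force: [-1.8, 0.4, 5.9]
finger_gap: 41.3
```

View pics/g1.png

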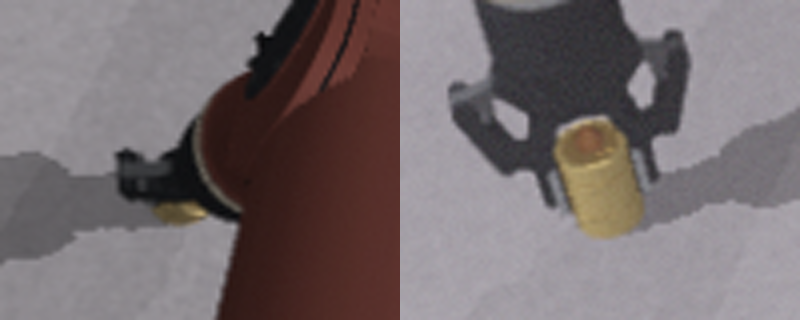

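```bash
python3 -m inch '{"travel":[[0,0,-2],[0,0,-5],[3,-3,-6],[7,-7,-6],[11,-11,-6]],"twist":[0,0,0,0,0],"hand":[-1,-1,-1,-1,-1]}'; python3 -m inch '{"travel":[[4,-4,0],[8,-8,0],[12,-12.5,0],[14.5,-15.3,0],[15.5,-16.4,0]],"twist":[0,0,0,0,0],"hand":[-1,-1,-1,-1,-1]}';python3 -m inch '{"travel":[[0,0,0],[0,0,0]],"twist":[0,0],"hand":[-1,-1]}';  python3 - <<'E'
from h import *
n,u,v='scene',288,270
t=cv2.resize(cam(n)['image'][v-48:v+48,u-64:u+64],(768,576),interpolation=cv2.INTER_CUBIC)
cv2.imwrite('pics/b1.png',t)
E
```

```text
t: 3.15
eef_pos: [512.3, -189.2, 93.0]
tool_rot: [[1.0, -0.001, 0.001], [-0.001, -1.0, -0.001], [0.001, 0.001, -1.0]]
ft_force: [0.8, -0.4, -0.2]
finger_gap: 41.5
t: 3.78
eef_pos: [667.1, -23.1, 92.2]
tool_rot: [[1.0, 0.003, 0.0], [0.003, -1.0, 0.001], [0.0, -0.001, -1.0]]
ft_force: [-1.2, -0.1, -0.7]
finger_gap: 41.4
t: 4.03
eef_pos: [665.4, -28.2, 92.2]
tool_rot: [[1.0, -0.002, -0.001], [-0.002, -1.0, -0.001], [-0.001, 0.001, -1.0]]
ft_force: [-0.3, -0.5, -0.5]
finger_gap: 41.0
```

View pics/b1.png

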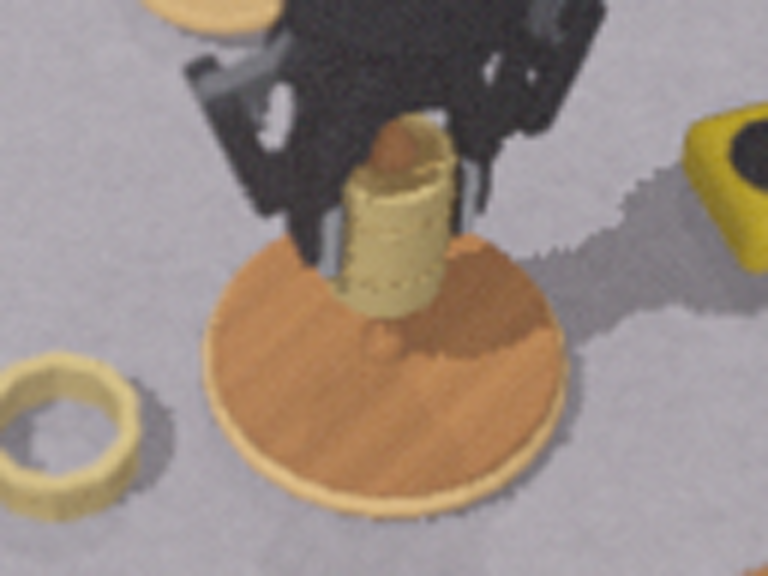

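```bash
python3 - <<'E'
from h import *
np.set_printoptions(precision=1,suppress=True)
px=lambda P:np.array(P)/6.+[223.5,221.5]
def circ(P,z,r):
    w=plane('scene',px(P),z); f=least_squares(lambda p:np.hypot(*(w-p).T)-r,w.mean(0)); return f.x,f.fun
print('stem bottom',circ([(333,287),(350,308),(388,318),(420,311),(438,298)],59,21))
print('base hoop',circ([(205,345),(235,430),(300,480),(385,497),(470,478),(540,415),(567,352),(300,240),(480,238)],18,65.5))
print('peg tip',plane('scene',px([(382,327)]),31),plane('scene',px([(382,342)]),23))
E
```

```text
stem bottom (array([666.6, -27. ]), array([-0.5,  0.5,  0. , -0.2, -0.1]))
base hoop (array([668.8, -27.6]), array([ -2.2,  -2.1,  -2. ,  -3.1,  -4.3,  -5.1,  -1. , -10. ,  -4.8]))
peg tip [[669.9 -29.4]] [[670.5 -29.3]]
```

```bash
python3 -m inch '{"travel":[[0.3,0.15,0],[0.3,0.15,1.5],[0.3,0.15,2.5],[0.3,0.15,3],[0.3,0.15,3.3]],"twist":[0,0,0,0,0],"hand":[-1,-1,-1,-1,-1]}'; python3 -m inch '{"travel":[[0,0,0.3],[0,0,0.5],[0,0,0.7],[0,0,0.8],[0,0,0.8]],"twist":[0,0,0,0,0],"hand":[-1,-1,-1,-1,-1]}'
```

```text
t: 4.75
eef_pos: [669.0, -27.4, 58.6]
tool_rot: [[1.0, -0.0, -0.001], [-0.0, -1.0, 0.0], [-0.001, -0.0, -1.0]]
ft_force: [1.2, 0.3, -0.9]
finger_gap: 40.9
t: 5.38
eef_pos: [669.3, -27.7, 51.4]
tool_rot: [[1.0, -0.0, 0.0], [-0.0, -1.0, 0.0], [0.0, -0.0, -1.0]]
ft_force: [-1.1, -0.6, 0.1]
finger_gap: 41.2
```

```bash
python3 -m inch '{"travel":[[0,0,0.1],[0,0,0.1]],"twist":[0,0],"hand":[-1,-1]}'; python3 -m inch '{"travel":[[0,0,0.1],[0,0,0.1]],"twist":[0,0],"hand":[-1,-1]}'
```

```text
t: 5.62
eef_pos: [669.3, -27.6, 51.3]
tool_rot: [[1.0, -0.0, 0.0], [-0.0, -1.0, -0.0], [0.0, 0.0, -1.0]]
ft_force: [-4.3, 0.2, 7.6]
finger_gap: 40.9
t: 5.88
eef_pos: [669.4, -27.6, 51.3]
tool_rot: [[1.0, -0.0, 0.001], [-0.0, -1.0, -0.0], [0.001, 0.0, -1.0]]
ft_force: [-7.2, -0.3, 15.3]
finger_gap: 41.0
```

```bash
python3 -m inch '{"travel":[[0,0,-0.2],[0,0,-0.2],[0,0,-0.2],[0,0,-4],[0,0,-9]],"twist":[0,0,0,0,0],"hand":[0.3,1,1,1,1]}';python3 -m inch '{"travel":[[0,-4,-2],[0,-10,-2],[-1,-16,-2],[-2,-22,-2],[-3,-27.5,-2]],"twist":[0,0,0,0,0],"hand":[1,1,1,1,1]}';python3 -m inch '{"travel":[[-0.3,-4,3],[-0.3,-5.4,6],[-0.3,-5.4,7],[-0.3,-5.4,7]],"twist":[0,0,0,0],"hand":[1,1,1,1]}'
python3 - <<'E'
from h import *
t=[cv2.resize(cam(n)['image'][v-40:v+40,u-50:u+50],(400,320),interpolation=cv2.INTER_CUBIC) for n,u,v in(('scene',288,265),('scene',408,215))]
cv2.imwrite('pics/c1.png',np.hstack(t))
E
```

```text
t: 6.5
eef_pos: [668.1, -27.6, 138.5]
tool_rot: [[1.0, -0.0, -0.003], [-0.0, -1.0, 0.0], [-0.003, -0.0, -1.0]]
ft_force: [1.9, -0.4, 0.9]
finger_gap: 85.6
t: 7.12
eef_pos: [638.6, 249.7, 159.1]
tool_rot: [[1.0, 0.0, -0.0], [0.0, -1.0, 0.0], [-0.0, -0.0, -1.0]]
ft_force: [0.8, -0.4, -0.3]
finger_gap: 85.2
t: 7.62
eef_pos: [636.5, 299.9, 88.8]
tool_rot: [[1.0, -0.002, -0.001], [-0.002, -1.0, -0.001], [-0.001, 0.001, -1.0]]
ft_force: [0.7, -0.4, -0.1]
finger_gap: 85.3
```

View pics/c1.png

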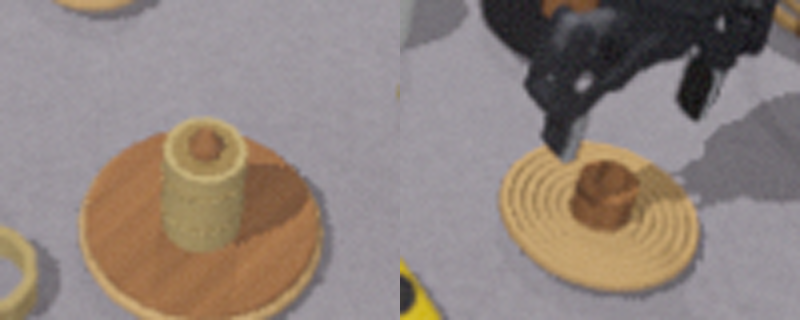

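The long stem stands upright, centred on the base, and the gripper is above the tray hub. Now to descend and grip it.

```bash
python3 -m inch '{"travel":[[-0.2,-0.2,2],[-0.2,-0.2,4],[-0.2,-0.2,4.7],[-0.2,-0.2,4.9],[-0.2,-0.2,4.9]],"twist":[0,0,0,0,0],"hand":[1,1,1,1,1]}'; python3 -m inch '{"travel":[[0,0,0],[0,0,0],[0,0,0],[0,0,0],[0,0,0]],"twist":[0,0,0,0,0],"hand":[-1,-1,-1,-1,-1]}' 50
```

```text
t: 8.3
eef_pos: [634.5, 303.5, 40.5]
tool_rot: [[1.0, -0.0, 0.0], [-0.0, -1.0, 0.0], [0.0, -0.0, -1.0]]
ft_force: [1.2, -0.5, -0.0]
finger_gap: 85.5
t: 8.93
eef_pos: [634.6, 303.7, 40.9]
tool_rot: [[1.0, -0.0, 0.001], [-0.0, -1.0, 0.001], [0.001, -0.001, -1.0]]
ft_force: [-0.7, -0.3, 5.1]
finger_gap: 33.9
```

```bash
python3 -m inch '{"travel":[[0,0,-1],[0,0,-3],[0,0,-4],[0,0,-4]],"twist":[0,0,0,0],"hand":[-1,-1,-1,-1]}'
python3 - <<'E'
from h import *
n,u,v='scene',408,210
t=cv2.resize(cam(n)['image'][v-42:v+42,u-50:u+50],(700,588),interpolation=cv2.INTER_CUBIC)
cv2.imwrite('pics/c2.png',t)
E
```

```text
t: 9.43
eef_pos: [635.0, 303.8, 81.9]
tool_rot: [[1.0, -0.0, 0.002], [-0.0, -1.0, 0.001], [0.002, -0.001, -1.0]]
ft_force: [0.1, -0.1, -2.0]
finger_gap: 34.5
```

View pics/c2.png

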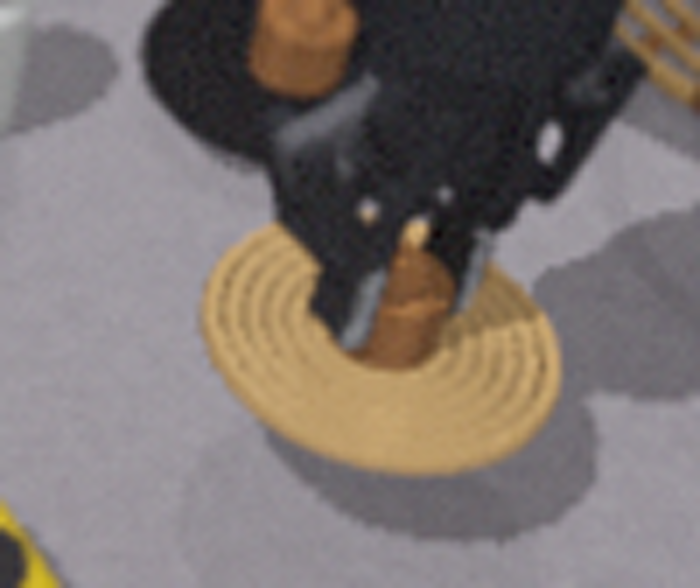

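The tray is held level and lifted clear. Next I carry it over the stem.

```bash
python3 -m inch '{"travel":[[0,0,-3],[0,1.5,-6.5],[0.5,5,-7],[1,10,-7],[1.5,15,-7]],"twist":[0,0,0,0,0],"hand":[-1,-1,-1,-1,-1]}'; python3 -m inch '{"travel":[[0.5,5,0],[1,10,0],[1.5,15,0],[1.9,17.5,0],[1.9,18.1,0]],"twist":[0,0,0,0,0],"hand":[-1,-1,-1,-1,-1]}';python3 -m inch '{"travel":[[0,0,0],[0,0,0]],"twist":[0,0],"hand":[-1,-1]}';  python3 - <<'E'
from h import *
n,u,v='scene',288,250
t=cv2.resize(cam(n)['image'][v-48:v+48,u-64:u+64],(768,576),interpolation=cv2.INTER_CUBIC)
cv2.imwrite('pics/c3.png',t)
E
```

```text
t: 10.1
eef_pos: [648.9, 151.9, 149.6]
tool_rot: [[1.0, 0.0, -0.001], [0.0, -1.0, -0.0], [-0.001, 0.0, -1.0]]
ft_force: [0.5, 0.0, -1.4]
finger_gap: 34.3
t: 10.72
eef_pos: [667.8, -30.2, 149.4]
tool_rot: [[1.0, -0.004, -0.001], [-0.004, -1.0, -0.001], [-0.001, 0.001, -1.0]]
ft_force: [0.3, 1.1, -1.0]
finger_gap: 34.1
t: 10.98
eef_pos: [668.0, -25.2, 150.1]
tool_rot: [[1.0, 0.002, -0.0], [0.002, -1.0, 0.001], [-0.0, -0.001, -1.0]]
ft_force: [0.8, 0.2, -1.5]
finger_gap: 34.2
```

View pics/c3.png

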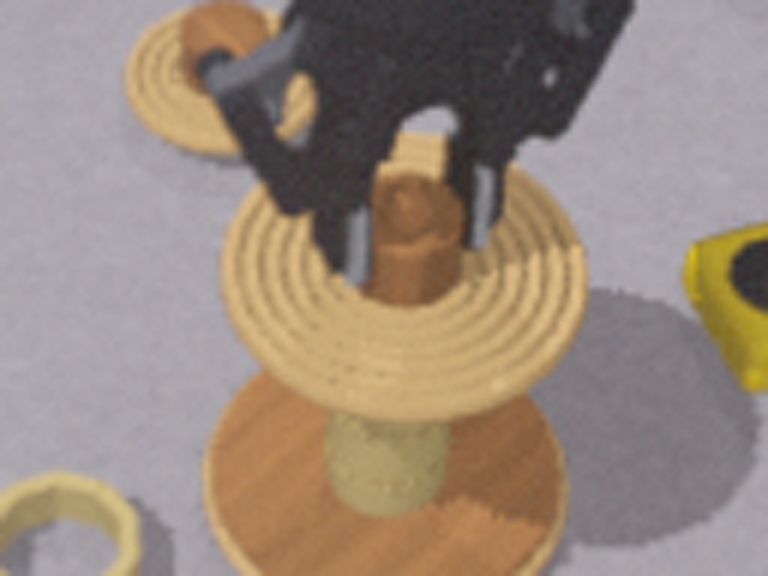

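```bash
python3 - <<'E'
from h import *
np.set_printoptions(precision=1,suppress=True)
px=lambda P:np.array(P)/6.+[223.5,201.5]
def circ(P,z,r):
    w=plane('scene',px(P),z); f=least_squares(lambda p:np.hypot(*(w-p).T)-r,w.mean(0)); return f.x,f.fun
print('tray',circ([(221,265),(240,330),(290,383),(350,411),(405,418),(470,405),(530,370),(575,315),(587,262)],124,60))
print('stem bottom',circ([(328,480),(350,505),(387,516),(425,505),(442,483)],18,21))
print('hub top back',plane('scene',px([(408,190)]),109+56), sense()['eef_pos'])
E
```

```text
tray (array([667.8, -25.6]), array([-1.8, -1.5,  0.3,  1.6,  1.5, -0.3, -2.3, -1.5,  0.6]))
stem bottom (array([669.4, -27.4]), array([ 0.1, -0.2,  0. ,  0.1, -0.1]))
hub top back [[672.1 -26.9]] [668.1 -25.8 150.3]
```

```bash
python3 -m inch '{"travel":[[0.1,0.2,0],[0.1,0.2,1.2],[0.1,0.2,1.8],[0.1,0.2,2.2],[0.1,0.2,2.4]],"twist":[0,0,0,0,0],"hand":[-1,-1,-1,-1,-1]}'; python3 -m inch '{"travel":[[0,0,0.2],[0,0,0.4],[0,0,0.6],[0,0,0.7],[0,0,0.7]],"twist":[0,0,0,0,0],"hand":[-1,-1,-1,-1,-1]}'; python3 -m inch '{"travel":[[0,0,0.1],[0,0,0.1]],"twist":[0,0],"hand":[-1,-1]}'
```

```text
t: 11.7
eef_pos: [669.0, -29.6, 125.8]
tool_rot: [[1.0, -0.0, -0.0], [-0.0, -1.0, 0.0], [-0.0, -0.0, -1.0]]
ft_force: [0.4, 0.4, -2.2]
finger_gap: 34.2
t: 12.32
eef_pos: [669.1, -29.6, 119.2]
tool_rot: [[1.0, -0.0, -0.0], [-0.0, -1.0, 0.0], [-0.0, -0.0, -1.0]]
ft_force: [0.1, -0.1, -1.4]
finger_gap: 34.2
t: 12.58
eef_pos: [669.4, -29.6, 118.8]
tool_rot: [[1.0, -0.0, 0.001], [-0.0, -1.0, -0.0], [0.001, 0.0, -1.0]]
ft_force: [-1.4, 0.6, 3.5]
finger_gap: 34.2
```

```bash
python3 -m inch '{"travel":[[0,-0.1,0],[0,-0.15,0],[0,-0.15,0.1],[0,-0.15,0.1]],"twist":[0,0,0,0],"hand":[-1,-1,-1,-1]}'; python3 -m inch '{"travel":[[0,0,-0.2],[0,0,-0.2],[0,0,-0.2],[0,0,-3],[0,0,-9]],"twist":[0,0,0,0,0],"hand":[0.3,1,1,1,1]}';python3 -m inch '{"travel":[[0,4,-2],[0,9,-2],[-1,15,-2],[-2,20,-2],[-3,23.5,-2]],"twist":[0,0,0,0,0],"hand":[0.5,0.5,0.5,0.5,0.5]}';python3 -m inch '{"travel":[[-0.4,0.5,4],[-0.4,0.5,9],[-0.4,0.5,13],[-0.4,0.5,14.5],[-0.4,0.5,14.5]],"twist":[0,0,0,0,0],"hand":[0.5,0.5,0.5,0.5,0.5]}'
python3 - <<'E'
from h import *
t=[cv2.resize(cam(n)['image'][v-40:v+40,u-50:u+50],(400,320),interpolation=cv2.INTER_CUBIC) for n,u,v in(('scene',288,255),('scene',171,290))]
cv2.imwrite('pics/d1.png',np.hstack(t))
E
```

```text
t: 13.08
eef_pos: [670.0, -29.2, 118.9]
tool_rot: [[1.0, -0.001, 0.002], [-0.001, -1.0, -0.001], [0.002, 0.001, -1.0]]
ft_force: [-1.9, -2.3, 11.2]
finger_gap: 34.3
t: 13.7
eef_pos: [667.4, -28.1, 204.9]
tool_rot: [[1.0, -0.0, -0.006], [-0.0, -1.0, 0.0], [-0.006, -0.0, -1.0]]
ft_force: [1.8, -0.9, 0.4]
finger_gap: 85.5
t: 14.32
eef_pos: [638.1, -266.2, 226.7]
tool_rot: [[1.0, -0.003, -0.001], [-0.003, -1.0, -0.001], [-0.001, 0.001, -1.0]]
ft_force: [0.2, 0.4, 0.1]
finger_gap: 63.7
t: 14.95
eef_pos: [634.9, -267.9, 81.8]
tool_rot: [[1.0, -0.0, -0.001], [-0.0, -1.0, 0.001], [-0.001, -0.001, -1.0]]
ft_force: [0.1, -0.8, 0.5]
finger_gap: 63.6
```

View pics/d1.png

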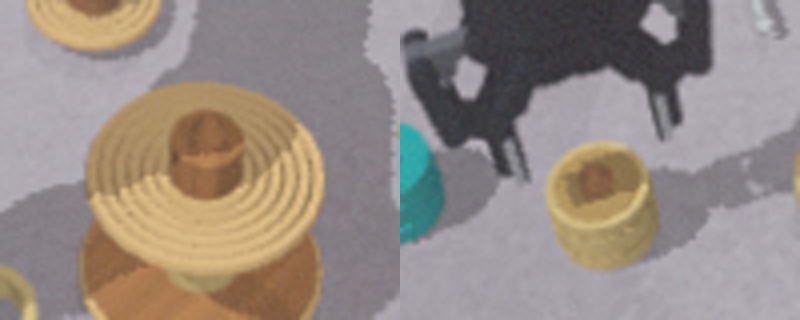

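The tray sits level on the stem, and the jaws straddle the pale short stem with turquoise clear to the left. Descend and grip.

```bash
python3 -m inch '{"travel":[[0,0.1,0],[0,0.1,2],[0,0.1,4],[0,0.1,5.3],[0,0.1,5.75]],"twist":[0,0,0,0,0],"hand":[0.7,0.7,0.7,0.7,0.7]}'; python3 -m inch '{"travel":[[0,0,0],[0,0,0],[0,0,0],[0,0,0],[0,0,0]],"twist":[0,0,0,0,0],"hand":[0.7,-1,-1,-1,-1]}' 40;python3 -m inch '{"travel":[[0,0,-1],[0,0,-4],[0,0,-8],[0,0,-12],[0,0,-15.5]],"twist":[0,0,0,0,0],"hand":[-1,-1,-1,-1,-1]}'
```

```text
t: 15.62
eef_pos: [634.3, -268.7, 22.9]
tool_rot: [[1.0, -0.0, -0.002], [-0.0, -1.0, 0.001], [-0.002, -0.001, -1.0]]
ft_force: [0.2, 0.3, 0.3]
finger_gap: 72.7
t: 16.25
eef_pos: [635.8, -269.3, 25.7]
tool_rot: [[1.0, -0.0, 0.002], [-0.0, -1.0, -0.001], [0.002, 0.001, -1.0]]
ft_force: [0.5, -0.1, 5.7]
finger_gap: 51.1
t: 16.88
eef_pos: [635.0, -269.0, 181.7]
tool_rot: [[1.0, -0.0, 0.0], [-0.0, -1.0, -0.0], [0.0, 0.0, -1.0]]
ft_force: [0.5, 0.4, -0.5]
finger_gap: 51.0
```

```bash
python3 -m inch '{"travel":[[1,-5,0],[1.8,-11,0],[2.6,-17,0],[3.2,-22,0],[3.4,-24.1,0]],"twist":[0,0,0,0,0],"hand":[-1,-1,-1,-1,-1]}';python3 -m inch '{"travel":[[0,0,0],[0,0,0],[0,0,0],[0,0,0]],"twist":[0,0,0,0],"hand":[-1,-1,-1,-1]}';  python3 - <<'E'
from h import *
n,u,v='scene',288,235
t=cv2.resize(cam(n)['image'][v-48:v+48,u-64:u+64],(768,576),interpolation=cv2.INTER_CUBIC)
cv2.imwrite('pics/d2.png',t)
E
```

```text
t: 17.5
eef_pos: [669.0, -23.5, 180.0]
tool_rot: [[1.0, 0.005, -0.0], [0.005, -1.0, 0.002], [-0.0, -0.002, -1.0]]
ft_force: [-0.0, -0.8, -0.8]
finger_gap: 51.3
t: 18.0
eef_pos: [669.1, -29.6, 179.7]
tool_rot: [[1.0, -0.002, -0.0], [-0.002, -1.0, -0.0], [-0.0, 0.0, -1.0]]
ft_force: [-0.1, -0.4, -1.2]
finger_gap: 50.8
```

View pics/d2.png

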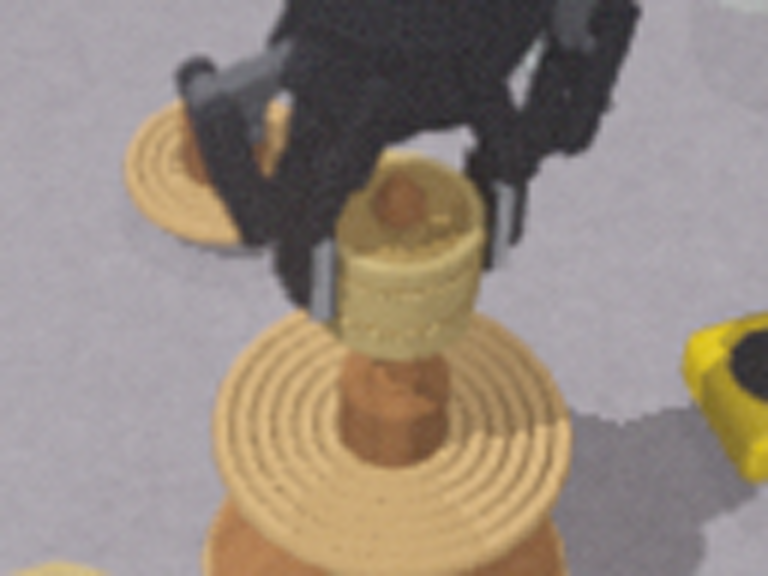

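```bash
python3 - <<'E'
from h import *
np.set_printoptions(precision=1,suppress=True)
px=lambda P:np.array(P)/6.+[223.5,186.5]
def circ(P,z,r):
    w=plane('scene',px(P),z); f=least_squares(lambda p:np.hypot(*(w-p).T)-r,w.mean(0)); return f.x,f.fun
print('stem bottom',circ([(345,340),(370,353),(400,359),(440,353),(466,338)],154.5,26))
print('hub bottom',circ([(342,440),(365,459),(393,466),(425,458),(446,438)],96,18))
print('tray',circ([(213,425),(240,490),(290,540),(570,430)],94,60), sense()['eef_pos'])
E
```

```text
stem bottom (array([669. , -27.2]), array([-0. , -0. ,  0.1, -0. , -0. ]))
hub bottom (array([672. , -29.1]), array([ 0.4, -0.1, -0. , -0.2,  0.4]))
tray (array([668.2, -27.6]), array([-0.5, -1.2,  0.9, -1. ])) [669.1 -28.8 179.7]
```

```bash
python3 -m inch '{"travel":[[0.15,0.05,1],[0.15,0.05,1.8],[0.15,0.05,2.2],[0.15,0.05,2.5],[0.15,0.05,2.7]],"twist":[0,0,0,0,0],"hand":[-1,-1,-1,-1,-1]}'; python3 -m inch '{"travel":[[0,0,0.2],[0,0,0.4],[0,0,0.6],[0,0,0.7],[0,0,0.7]],"twist":[0,0,0,0,0],"hand":[-1,-1,-1,-1,-1]}'; python3 -m inch '{"travel":[[0,0,0.1],[0,0,0.1]],"twist":[0,0],"hand":[-1,-1]}'
```

```text
t: 18.73
eef_pos: [670.7, -28.6, 152.6]
tool_rot: [[1.0, -0.0, 0.0], [-0.0, -1.0, 0.0], [0.0, -0.0, -1.0]]
ft_force: [0.5, 0.1, -0.5]
finger_gap: 50.8
t: 19.35
eef_pos: [670.7, -28.6, 145.8]
tool_rot: [[1.0, -0.0, 0.0], [-0.0, -1.0, 0.0], [0.0, -0.0, -1.0]]
ft_force: [0.1, 0.0, -0.3]
finger_gap: 50.7
t: 19.6
eef_pos: [671.1, -28.6, 145.7]
tool_rot: [[1.0, -0.0, 0.001], [-0.0, -1.0, -0.0], [0.001, 0.0, -1.0]]
ft_force: [-0.5, -0.1, 5.0]
finger_gap: 50.7
```

```bash
python3 -m inch '{"travel":[[0,0,-0.1],[0,0,-0.1],[0,0,-0.1],[0,0,-3],[0,0,-8]],"twist":[0,0,0,0,0],"hand":[0.3,1,1,1,1]}';python3 -m inch '{"travel":[[-4,-1,-0.5],[-9,-1.5,-0.5],[-15,-1.95,-0.5],[-19,-1.95,-0.5],[-20.8,-1.95,-0.5]],"twist":[0,0,0,0,0],"hand":[1,1,1,1,1]}';python3 -m inch '{"travel":[[0,0,3],[0,0,8],[0,0,12],[0,0,14],[0,0,14]],"twist":[0,0,0,0,0],"hand":[1,1,1,1,1]}'
python3 - <<'E'
from h import *
t=[cv2.resize(cam(n)['image'][v-40:v+40,u-50:u+50],(400,320),interpolation=cv2.INTER_CUBIC) for n,u,v in(('scene',288,240),('scene',261,205))]
cv2.imwrite('pics/e1.png',np.hstack(t))
E
```

```text
t: 20.23
eef_pos: [669.5, -28.7, 223.4]
tool_rot: [[1.0, -0.0, -0.004], [-0.0, -1.0, 0.0], [-0.004, -0.0, -1.0]]
ft_force: [1.3, -0.4, -0.6]
finger_gap: 85.5
t: 20.85
eef_pos: [460.8, -9.1, 229.9]
tool_rot: [[1.0, -0.0, 0.0], [-0.0, -1.0, -0.001], [0.0, 0.001, -1.0]]
ft_force: [0.5, -0.2, 0.4]
finger_gap: 85.6
t: 21.48
eef_pos: [461.5, -9.0, 88.5]
tool_rot: [[1.0, -0.0, -0.003], [-0.0, -1.0, 0.0], [-0.003, -0.0, -1.0]]
ft_force: [-0.7, 0.4, -0.1]
finger_gap: 85.7
```

View pics/e1.png

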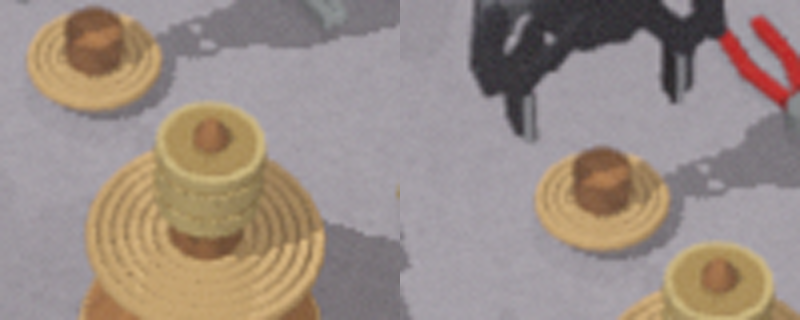

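The short stem is seated upright, and the jaws are above the small tray hub. Descend and grip.

```bash
python3 -m inch '{"travel":[[0.15,0,2],[0.15,0,4],[0.15,0,4.7],[0.15,0,4.95],[0.15,0,4.95]],"twist":[0,0,0,0,0],"hand":[1,1,1,1,1]}'; python3 -m inch '{"travel":[[0,0,0],[0,0,0],[0,0,0],[0,0,0],[0,0,0]],"twist":[0,0,0,0,0],"hand":[-1,-1,-1,-1,-1]}' 50;python3 -m inch '{"travel":[[0,0,-1],[0,0,-4],[0,0,-9],[0,0,-15],[0,0,-19]],"twist":[0,0,0,0,0],"hand":[-1,-1,-1,-1,-1]}';python3 -m inch '{"travel":[[4,0.5,0],[9,1,0],[15,1.95,0],[19,1.95,0],[20.7,1.95,0]],"twist":[0,0,0,0,0],"hand":[-1,-1,-1,-1,-1]}';python3 -m inch '{"travel":[[0,0,0],[0,0,0],[0,0,0],[0,0,0]],"twist":[0,0,0,0],"hand":[-1,-1,-1,-1]}'
python3 - <<'E'
from h import *
n,u,v='scene',288,215
t=cv2.resize(cam(n)['image'][v-48:v+48,u-64:u+64],(768,576),interpolation=cv2.INTER_CUBIC)
cv2.imwrite('pics/e2.png',t)
E
```

```text
t: 22.15
eef_pos: [464.7, -9.0, 41.0]
tool_rot: [[1.0, -0.0, 0.001], [-0.0, -1.0, -0.0], [0.001, 0.0, -1.0]]
ft_force: [-0.2, 0.3, -0.4]
finger_gap: 85.6
t: 22.78
eef_pos: [464.3, -9.1, 40.7]
tool_rot: [[1.0, -0.0, 0.0], [-0.0, -1.0, -0.0], [0.0, 0.0, -1.0]]
ft_force: [-2.8, -0.2, 6.1]
finger_gap: 34.2
t: 23.4
eef_pos: [464.5, -8.9, 233.6]
tool_rot: [[1.0, -0.0, 0.003], [-0.0, -1.0, -0.0], [0.003, 0.0, -1.0]]
ft_force: [0.5, -1.3, -1.7]
finger_gap: 34.1
t: 24.02
eef_pos: [672.6, -28.7, 229.5]
tool_rot: [[1.0, -0.0, -0.001], [-0.0, -1.0, 0.001], [-0.001, -0.001, -1.0]]
ft_force: [-0.3, 0.7, -0.6]
finger_gap: 34.4
t: 24.52
eef_pos: [670.8, -28.7, 230.7]
tool_rot: [[1.0, -0.0, 0.0], [-0.0, -1.0, -0.0], [0.0, 0.0, -1.0]]
ft_force: [-0.3, -0.2, -0.8]
finger_gap: 33.8
```

View pics/e2.png

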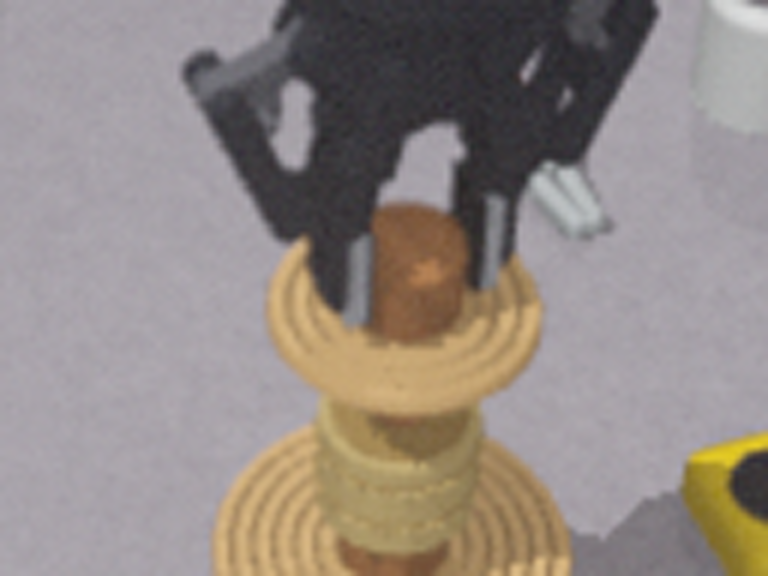

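```bash
python3 - <<'E'
from h import *
np.set_printoptions(precision=1,suppress=True)
px=lambda P:np.array(P)/6.+[223.5,166.5]
def circ(P,z,r):
    w=plane('scene',px(P),z); f=least_squares(lambda p:np.hypot(*(w-p).T)-r,w.mean(0)); return f.x,f.fun
print('tray',circ([(267,310),(290,368),(335,402),(405,416),(475,402),(520,365),(543,320)],204.5,42))
print('hub bottom',circ([(372,325),(385,335),(405,341),(435,337),(460,322)],207.5,18))
print('stem bottom',circ([(325,510),(345,535),(390,551),(440,540),(468,515)],120,26), sense()['eef_pos'])
E
```

```text
tray (array([670.7, -29.9]), array([-1.2, -0.5,  0.8,  0.6, -0.1, -1.6,  0.1]))
hub bottom (array([669. , -26.3]), array([-0.8,  0.2,  0.7, -0.1, -0.5]))
stem bottom (array([668.8, -27.6]), array([-0.9,  0.3,  0.6, -0.3, -0.4])) [671.  -28.7 230.6]
```

```bash
python3 -m inch '{"travel":[[0,0,0.8],[0,0,1.4],[0,0,1.8],[0,0,2.1],[0,0,2.3]],"twist":[0,0,0,0,0],"hand":[-1,-1,-1,-1,-1]}'; python3 -m inch '{"travel":[[0,0,0.2],[0,0,0.4],[0,0,0.5],[0,0,0.6],[0,0,0.6]],"twist":[0,0,0,0,0],"hand":[-1,-1,-1,-1,-1]}'; python3 -m inch '{"travel":[[0,0,0.1],[0,0,0.1]],"twist":[0,0],"hand":[-1,-1]}'
```

```text
t: 25.25
eef_pos: [671.2, -28.6, 207.0]
tool_rot: [[1.0, -0.0, -0.0], [-0.0, -1.0, 0.0], [-0.0, -0.0, -1.0]]
ft_force: [-0.3, -0.1, -1.4]
finger_gap: 34.3
t: 25.88
eef_pos: [671.1, -28.6, 201.2]
tool_rot: [[1.0, -0.0, -0.0], [-0.0, -1.0, 0.0], [-0.0, -0.0, -1.0]]
ft_force: [-0.6, -0.2, -1.0]
finger_gap: 34.2
t: 26.12
eef_pos: [671.4, -28.6, 200.8]
tool_rot: [[1.0, -0.0, 0.001], [-0.0, -1.0, -0.0], [0.001, 0.0, -1.0]]
ft_force: [-0.7, 0.3, 2.6]
finger_gap: 34.3
```

Contact is at 200.8, against 201 expected. I'll release, back off upward and away, and inspect.

```bash
python3 -m inch '{"travel":[[0,0,0],[0,0,0],[0,0,-0.2],[0,0,-3],[0,0,-8]],"twist":[0,0,0,0,0],"hand":[0.3,1,1,1,1]}';python3 -m inch '{"travel":[[-3,3,-1],[-7,8,-1],[-10,13,-1],[-12,17,-1],[-12,18,-1]],"twist":[0,0,0,0,0],"hand":[1,1,1,1,1]}';python3 -m inch '{"travel":[[0,0,0],[0,0,0],[0,0,0],[0,0,0]],"twist":[0,0,0,0],"hand":[1,1,1,1]}'
python3 - <<'E'
from h import *
t=[cv2.resize(cam(n)['image'][v-60:v+60,u-40:u+40],(400,600),interpolation=cv2.INTER_CUBIC) for n,u,v in(('scene',288,245),('top',268,117))]
cv2.imwrite('pics/f1.png',np.hstack(t))
cv2.imwrite('pics/f2.png',cv2.resize(cam('scene')['image'],(800,600)))
E
```

```text
t: 26.75
eef_pos: [670.2, -28.7, 279.1]
tool_rot: [[1.0, -0.0, -0.004], [-0.0, -1.0, 0.0], [-0.004, -0.0, -1.0]]
ft_force: [1.0, -0.5, 0.2]
finger_gap: 85.7
t: 27.38
eef_pos: [549.3, -212.4, 290.8]
tool_rot: [[1.0, -0.006, 0.0], [-0.006, -1.0, -0.002], [0.0, 0.002, -1.0]]
ft_force: [0.4, 0.1, 0.3]
finger_gap: 85.6
t: 27.88
eef_pos: [551.5, -207.7, 290.1]
tool_rot: [[1.0, 0.001, -0.0], [0.001, -1.0, 0.0], [-0.0, -0.0, -1.0]]
ft_force: [0.3, -0.2, 0.3]
finger_gap: 85.5
```

View pics/f1.png

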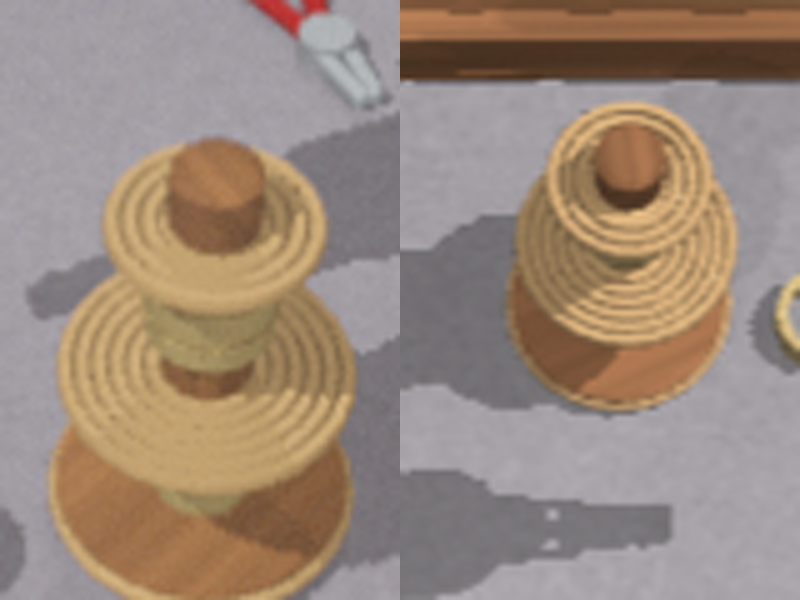

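View pics/f2.png

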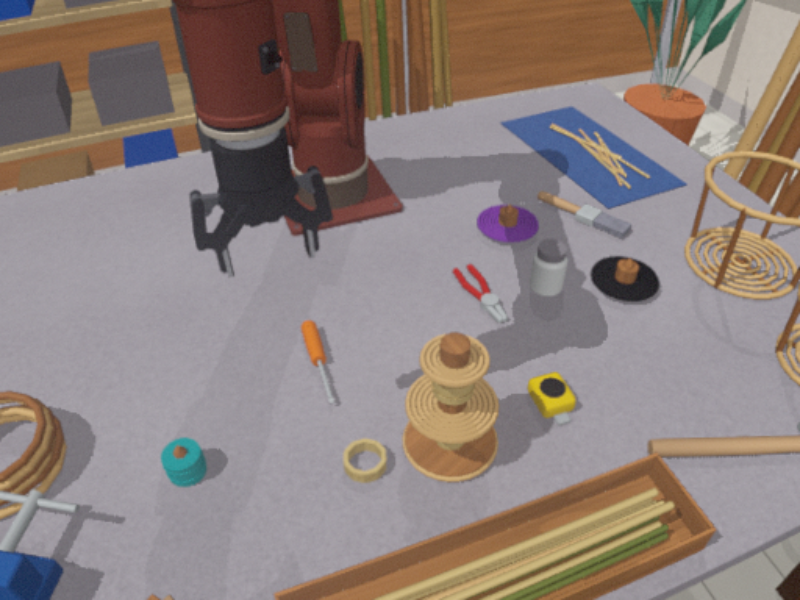

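The stand is upright and level in both views. The bystanders and look-alikes are at their original pixels, and the arm is clear, so I'm handing in.

```bash
python3 -c "
from bench import *
print(finish_job())"
```

```text
the job is handed in; nothing more can be done
None
```

The stand is assembled on its base in the order asked and handed in, at about 28 s of robot time. No verdict was reported.

- **Seating:** each piece met resistance within about 0.5 mm of its expected fully-home height, and contact forces stayed at or below about 15 N. The tool heights at contact were 51.3, 118.8, 145.7 and 200.8 mm.
- **Final pictures:** both camera views show the stand upright and level, with the gripper clear of it. In the scene view, the bystanders and the black, purple and turquoise look-alikes are where they started.
- **Disagreements:**
  - The two cameras differed by about 4–7 mm in x, so I averaged them and corrected from close views before each placing.
  - The disc and hub fits differed by 2–4 mm, still inside the roughly 8 mm the pegs allow on entry.
  - The gripper read about 34 mm on the 36 mm hubs, but both trays were held firmly and stayed level.

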